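# Lean the tool case back and slide the lifting blade under its front

### The job

Tip the tall tool case back on its rear bottom edge, without lifting it off the bench, until it leans on the sloped rest behind it. Then slide the flat steel lifting blade, lying flat on the bench, straight in under the middle of the case's raised front, until its front end is about halfway to the rear edge, and let go. Leave the thick wooden float, which has the same grip, where it lies.

Things in the scene. Friction and masses are not known exactly. Their poses are not given: they have to be found in the camera images.
- case: Tall blue closed tool case, 70 deep (x), 130 wide (y), 170 mm high (z), 0.45-0.85 kg, loose, upright in front of the rest, plain front facing the robot. Origin: centre of underside; x to its rear, z up. Pushed back near the top of its front it pivots on its rear bottom edge; past about 22 degrees it falls back by itself and stays leaning at 30 degrees.
- case_rear_edge (a point): Middle of the case's rear bottom edge (35 mm in x from the case's origin), on the bench; the case pivots here.
- rest: Fixed grey sheet-metal rest, 160 mm wide (y). Origin: middle of the foot of its sloping face, on the bench; x points rearward, z up. The face leans back 30 degrees, up to 150 mm high. The case's rear face starts about 6 mm in front of the foot, up to 15 mm off to a side; leaning, its front bottom edge is about 61 mm in front of the foot and 35 mm up.
- blade: Lifting blade: flat dark steel plate 115 (x) x 70 (y) x 5 mm with an upright black grip 40 (x) x 28 (y) mm, 60 mm high (top at 65 mm); 0.35 kg, loose on the bench to the left or right, nearer the robot. Origin: underside of the plate below the grip's middle; x points to the front end, 85 mm away (back end 30 mm behind), z up.
- blade_tip (a point): Middle of the blade's front end, on the plate's underside (85 mm in x from the blade's origin).
- float: Bystander, not to be used: rubbing float with a wooden sole 115 x 70 mm and 30 mm thick and the same upright black grip (top at 90 mm), lying on the other side from the blade. Origin: underside of the sole below the grip; x towards the longer end, z up.
Things that resemble listed ones, but are neither listed nor needed, are in the scene too. There is more than one size of the rest; the one meant has the size given above. What is shaped like the blade but red is not meant.

How it is judged:
On the way, in this order (a step that is already met when the one before it is completed fails the run):
1. the case leans back on the sloped rest, at rest (angle between case's own z axis and vertical between 0.42 and 0.65 rad and angular speed of case below 0.1 rad/s and distance between case_rear_edge and rest below 0.045 m), for 0.2 s.
2. the blade's front end is under the raised front of the case (x of blade_tip in the frame of case above -0.005 m and y of blade_tip in the frame of case between -0.03 and 0.03 m and height (world z) of blade_tip below 0.008 m), for 0.2 s.
At the end, for the whole second after the job is handed in: Case still, leaning on the rest (24-37 deg, turned under 15), rear edge within 45 mm of its foot; blade still, flat on the bench (6 mm, 5 deg), grip outside, within 15 deg of the rest's direction, front end at least 15 mm inside the case's raised front edge and within 30 mm of its middle (angle between case's own z axis and vertical between 0.42 and 0.65 rad and distance between case_rear_edge and rest below 0.045 m and angle between the y axis of each of case, blade and the y axis of rest, either way round below 0.26 rad and x of blade_tip in the frame of case above -0.005 m and y of blade_tip in the frame of case between -0.03 and 0.03 m and x of blade in the frame of rest below -0.06 m and angle between blade's own z axis and vertical below 0.1 rad and height (world z) of blade below 0.006 m and linear speed of each of case, blade below 0.02 m/s); the robot touches nothing.
It fails at once if the case is lifted off the bench (its rear edge more than 20 mm up) (height (world z) of case_rear_edge above 0.02 m).
It fails at once if the wooden float is moved more than 30 mm (distance of float from where it was at the start of the episode above 0.03 m).
It also fails if it takes over 56 s, if anything falls off the work surface, if the arm or the gripper's body presses on something with over 40 N, if the wrist force passes 120 N, or if a joint passes its speed limit or range.

### The arm

A 6-joint arm with a two-finger parallel gripper is mounted at the origin on the work surface. World frame = base frame: x ahead of the robot, y to its left, z up, the work surface at z = 0. Lengths are in m, angles in rad, forces in N, time in s.
With the tool pointing down it reaches from about 0.325 to 0.775 m from the base axis. Payload 5.5 kg.
Tool frame: the origin (TCP) lies between the finger pads; the fingertips stand 8 mm ahead of it and the grasp point (between the pads) lies 11 mm behind it (tcp_to_tips is the distance from the TCP to the fingertips, in m); z points along the fingers, y is the direction in which the jaws open and shut (so a half turn about z gives the same grasp; the last joint's range is limited). The gripper opens to 88 mm and grips with 3 to 60 N. Pads are 20 mm wide; open, the fingers measure 115 mm over their backs; the gripper's body (75 mm by 178 mm) begins 61 mm behind the grasp point.
Start: joints at [-1.361, 0.091, 1.231, -0, 1.82, -0.057], TCP at [0.158, -0.579, 0.231] pointing down, gripper open.
Joint ranges: [-2.87, 2.87], [-0.86, 2.18], [0.17, 2.46], [-1.51, 4.65], [0.06, 2.69], [-2.65, 2.65]. Speed limits (rad/s): [2.57, 2.57, 3.01, 3.14, 3.14, 3.14].

### API

Orientations are given as a unit quaternion [w, x, y, z].
In Python, from bench import * gives the robot as it stands. Calls block until the motion is done:
- move_to(position, orientation): joint-space move of the TCP to a pose.
- move_l(position, speed=0.15, orientation=None): straight line of the TCP; orientation=None keeps the orientation; speed is the mean speed in m/s.
- movej(angles): joint-space move.
- gripper_open() and close(): open the fingers fully, or close them until they stop; the grip force is fixed at half the most.
- hold(seconds).
- inverse_kinematics(position, orientation): joint angles nearest the present ones, or None.
- state(): the state.
- get_image(name): name is "scene" or "top" or "wrist"; returns a dict with "frame" (420x560x3 uint8, blue, green, red), "depth" (420x560 float32, m along the optical axis (not along the pixel's ray), 0 where there is no reading), "camera_matrix" (3x3 intrinsics, pixels), "view" (4x4, takes a point from world to camera coordinates). Camera axes: x right, y up, looking along -z (the intrinsics and any distortion apply to the point x, -y, -z); pixel columns grow to the right and rows downward; lengths in m; the calibration is good to about 2 mm. A picture is of the moment at which its call begins.
A pose or a line that the arm cannot do raises IKError and nothing moves.
- job_done(): hands the job in, once; it reports no verdict.
The state is a dict: "time": time; "joint_pos": joint angles; "dq": joint speeds; "joint_torque": joint torques, N m; "ee_pos": TCP position; "ee_rot": TCP orientation; "ft_force": force on the tool from outside, world axes, zero at the start; "moment": the same for the moment, N m; "finger_gap": finger opening in m.
Only numpy, scipy, OpenCV 4.12 (cv2) and the standard library are available. Lean on these libraries where they do the work, as an engineer would, in place of code of your own. Each camera call takes 0.05 s, during which the arm holds its last target. There are 200 camera calls.

## Working session

There is one attempt and no reset: what is moved stays moved. The work goes in short steps, each a Python script; the robot and the scene stay as the last script left them, time stands still between calls to the robot, and variables do not carry over. Pictures are saved under pics/ and viewed, about 8 in all and at most 12, crops included, and the job is handed in when it is done.

```bash
ls; mkdir -p pics; cat > h.py <<'E'
from bench import *
import numpy as np, cv2
def pts(im):
    d=im["depth"];K=im["camera_matrix"];h,w=d.shape
    u,v=np.meshgrid(np.arange(w),np.arange(h))
    c=np.stack([(u-K[0,2])/K[0,0]*d,-(v-K[1,2])/K[1,1]*d,-d],-1)
    T=np.linalg.inv(im["view"])
    return c@T[:3,:3].T+T[:3,3]
E
python3 - <<'E'
from h import *
for n in("scene","top"):
    im=get_image(n);cv2.imwrite(f"pics/{n}0.png",im["frame"]);np.savez(f"{n}0.npz",**im)
    print(n,{k:(v.shape if hasattr(v,'shape') else v) for k,v in im.items()},im["camera_matrix"].tolist(),np.linalg.inv(im["view"])[:3,3])
print(state())
E
```

```text
pics
scene {'frame': (420, 560, 3), 'depth': (420, 560), 'camera_matrix': (3, 3), 'view': (4, 4)} [[540.9339674914296, 0.0, 279.5221971487262], [0.0, 540.9339674914296, 208.80813933120058], [0.0, 0.0, 1.0]] [ 0.93938016 -0.89500598  1.14676991]
top {'frame': (420, 560, 3), 'depth': (420, 560), 'camera_matrix': (3, 3), 'view': (4, 4)} [[546.397187499707, 0.0, 282.8461991261658], [0.0, 546.397187499707, 209.45535035176354], [0.0, 0.0, 1.0]] [ 0.22362623 -0.02255661  1.79896505]
{'time': 0.1, 'joint_pos': array([-1.36069355e+00,  9.18069933e-02,  1.23172490e+00, -2.31288506e-05,
        1.81981736e+00, -5.67332103e-02]), 'dq': array([-0.00040499, -0.00022194, -0.00341722,  0.00040935,  0.00049345,
       -0.00015227]), 'joint_torque': array([ 3.04103327e-03, -4.47857881e+01, -4.07569242e+01,  7.02050747e-02,
        2.84142100e-02, -1.25118336e-04]), 'ee_pos': array([ 0.15812867, -0.57853256,  0.22962883]), 'ee_rot': array([-8.74860739e-04,  9.91113010e-01,  1.33019663e-01, -7.84635728e-05]), 'ft_force': array([-0.49932761,  0.03567084, -0.53815772]), 'moment': array([-0.03676199, -0.00688309, -0.03610567]), 'finger_gap': 0.08767022096277985}
```

View pics/scene0.png

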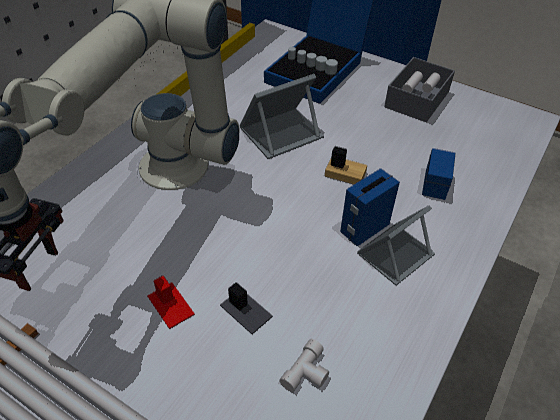

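View pics/top0.png

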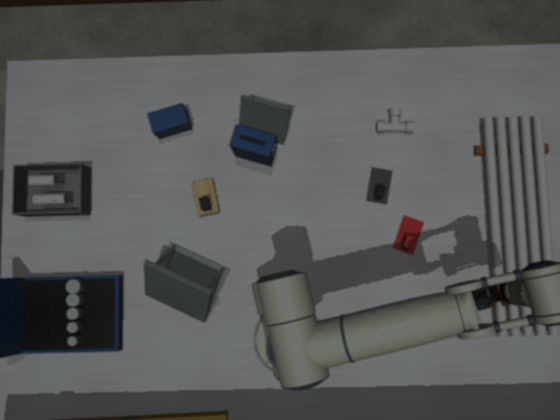

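The scene and top views show these candidates (top pixels):
- **Case:** tall blue case at (255,145). The low blue box at (170,120) is a decoy.
- **Rest:** the small one behind the case at (266,118). The big one at (183,283) is not meant.
- **Blade:** dark steel at (379,186). The red look-alike is at (409,234), and the float is at (205,198).

Next I'll measure these.

```bash
cat > m.py <<'E'
from h import *
def show(n,P,m):
    p=P[m]; 
    if len(p)<20: print(n,"few",len(p));return
    r=cv2.minAreaRect(p[:,:2].astype(np.float32)*1000)
    print(n,len(p),"z",np.percentile(p[:,2],[2,50,98]).round(3),"rect mm",np.round(r[0],1),np.round(r[1],1),"ang",round(r[2],1))
    return r
def big(m):
    n,l,s,c=cv2.connectedComponentsWithStats(m.astype(np.uint8)); return l==1+np.argmax(s[1:,4]) if n>1 else m
E
python3 - <<'E'
from m import *
t=dict(np.load("top0.npz"));P=pts(t);f=t["frame"].astype(int);z=P[...,2]
uu,vv=np.meshgrid(np.arange(560),np.arange(420))
def box(u0,u1,v0,v1): return (uu>u0)&(uu<u1)&(vv>v0)&(vv<v1)
print("bench",np.median(z[200:230,280:340]))
b=f[...,0]-f[...,2]
show("case top",P,big(box(220,290,115,175)&(b>25)&(z>.155)))
c=box(225,310,85,150)&(z>.01)&(b<25); show("rest all",P,big(c))
q=P[big(c)]; 
A=np.c_[q[:,:2],np.ones(len(q))]
for _ in range(3):
    s=np.linalg.lstsq(A,q[:,2],rcond=None)[0]; k=abs(A@s-q[:,2])<.006;A=A[k];q=q[k]
print("rest plane",s,"yaw",np.degrees(np.arctan2(s[1],s[0])),"slope",np.degrees(np.arctan(np.hypot(*s[:2]))),"foot line x at y=0:",-s[2]/s[0],-s[1]/s[0])
n=np.array(s[:2])/np.hypot(*s[:2]);tt=np.array([-n[1],n[0]])
a=q[:,:2]@tt; print("lateral",np.percentile(a,[1,99]),"n",n,"foot n",-s[2]/np.hypot(*s[:2]), "zmax",q[:,2].max())
g=f.sum(2)/3
show("blade plate",P,big(box(355,400,155,212)&(g<75)&(z<.04)&(abs(b)<25)))
show("blade whole",P,big(box(355,400,155,212)&(g<75)&(abs(b)<25)))
show("blade grip",P,big(box(355,400,155,212)&(z>.05)))
show("float grip",P,big(box(180,225,165,225)&(z>.07)))
show("float",P,big(box(180,225,165,225)&(z>.015)))
E
```

```text
bench -0.0005072851208517415
case top 774 z [0.162 0.169 0.178] rect mm [464.9  18.8] [471.2 132.4] ang 25.4
rest all 1681 z [0.017 0.099 0.154] rect mm [519.   61.9] [179.1 587.8] ang 89.0
rest plane [-1.18977255  0.22408404  0.93310155] yaw 169.33375205034395 slope 50.4441560301003 foot line x at y=0: 0.7842688471015132 0.18834191302186926
lateral [-0.27011726 -0.11466877] n [-0.982722    0.18508774] foot n -0.7707182494531694 zmax 0.1079400940949411
blade plate 578 z [-0.004  0.005  0.025] rect mm [ 495.4 -312.4] [ 69.  115.9] ang 78.1
blade whole 708 z [-0.003  0.007  0.071] rect mm [ 367.3 -208.4] [108.1 457.2] ang 51.0
blade grip 116 z [0.055 0.065 1.799] rect mm [ 346.2 -179.3] [ 40.2 395.9] ang 43.8
float grip 126 z [0.074 0.088 0.098] rect mm [442.5 257.3] [41.  28.1] ang 12.8
float 768 z [0.02  0.031 0.095] rect mm [353.3 162.9] [438.3 112.8] ang 40.6
```

```bash
python3 -c "
import cv2,numpy as np
t=cv2.imread('pics/top0.png');s=cv2.imread('pics/scene0.png')
a=cv2.resize(t[80:220,190:410],(792,504),interpolation=cv2.INTER_CUBIC)
cv2.imwrite('pics/crop1.png',cv2.convertScaleAbs(a,alpha=1.6))"
```

```text
(no output)
```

View pics/crop1.png

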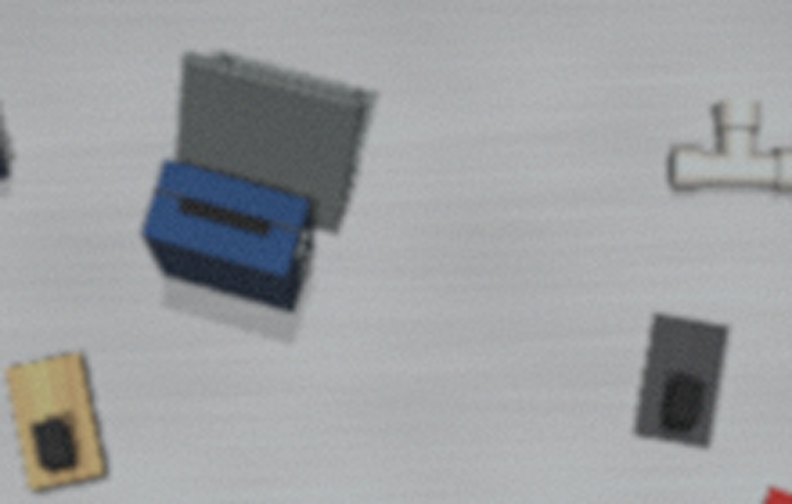

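```bash
python3 - <<'E'
from m import *
t=dict(np.load("top0.npz"));P=pts(t);f=t["frame"].astype(int);z=P[...,2]
z[t["depth"]<=0]=-1; z[z>.3]=-1
uu,vv=np.meshgrid(np.arange(560),np.arange(420))
def box(u0,u1,v0,v1): return (uu>u0)&(uu<u1)&(vv>v0)&(vv<v1)
b=f[...,0]-f[...,2]
show("case top",P,big(box(220,290,115,175)&(b>15)&(z>.158)&(z<.182)))
print("drop frac",(t["depth"]<=0).mean())
c=box(225,310,85,150)&(z>.01)&(z<.16)&(b<12); show("rest all",P,big(c))
q=P[big(c)]; A=np.c_[q[:,1:],np.ones(len(q))]
for i in range(6):
    s=np.linalg.lstsq(A,q[:,0],rcond=None)[0]; k=abs(A@s-q[:,0])<(.02 if i<3 else .008);A=A[k];q=q[k]
print("x = a*y+b*z+c",s,"n",len(q),"yaw",np.degrees(np.arctan(-s[0])),"lean",np.degrees(np.arctan(s[1]*np.cos(np.arctan(s[0])))))
n=np.array([1,-s[0]])/np.hypot(1,s[0]);tt=np.array([-n[1],n[0]])
a=q[:,:2]@tt; print("lateral",np.percentile(a,[1,99]),"n",n,"foot along n",s[2]*n[0],"zmax",q[:,2].max())
g=f.sum(2)/3
bp=box(355,400,155,212)&(z>-.1)
show("blade plate",P,big(bp&(g<75)&(z<.09)&(abs(b)<25)))
show("blade grip",P,big(bp&(z>.05)))
show("float grip",P,big(box(180,225,165,225)&(z>.07)))
show("float",P,big(box(180,225,165,225)&(z>.018)&(z<.045)))
E
```

```text
case top 861 z [0.162 0.169 0.178] rect mm [619.3  93.5] [128.3  72.3] ang 71.7
drop frac 0.0040943877551020405
rest all 1626 z [0.016 0.099 0.151] rect mm [705.8  64.7] [160.3 187.6] ang 72.9
x = a*y+b*z+c [0.3034708  0.60120502 0.63684674] n 1476 yaw -16.881512119655476 lean 29.91171026869496
lateral [0.18789528 0.34494483] n [ 0.95690734 -0.29039344] foot along n 0.6094033193674298 zmax 0.15778534492976015
blade plate 701 z [-0.003  0.006  0.07 ] rect mm [ 495.4 -312.4] [ 69.  115.9] ang 78.1
blade grip 112 z [0.055 0.064 0.073] rect mm [ 468.  -305.4] [29.1 39.5] ang 75.6
float grip 126 z [0.074 0.088 0.098] rect mm [442.5 257.3] [41.  28.1] ang 12.8
float 609 z [0.02  0.029 0.039] rect mm [469.5 263.3] [116.7  71.8] ang 10.9
```

The close crop confirms the choices: the measured case, the 160 mm rest and the dark, non-red blade all match their listed sizes. Next, tip the case with open fingers, which give two contact points.

```bash
cat >> h.py <<'E'
def down(deg):
    a=np.radians(deg)/2; return [0,np.cos(a),np.sin(a),0]
def bestq(p,deg):
    c=[]
    for d in(deg,deg+180):
        j=inverse_kinematics(p,down(d))
        if j is not None: c.append((abs(j[5]),d,j))
    return min(c,key=lambda t:t[0])
YAW=-17.3
n=np.array([np.cos(np.radians(YAW)),np.sin(np.radians(YAW))]); t=np.array([-n[1],n[0]])
FOOT=np.array([.6605,.078])
def at(a,l,z): return list(n*a+t*l)+[z]
E
python3 - <<'E'
from h import *
C=np.array([.6193,.0935]); l=C@t; rear=C@n+.035
print("case lat",l,"rear n",rear,"foot",FOOT@n,FOOT@t)
s=rear-.07-.01-.03
_,d,j=bestq(at(s,l,.25),YAW); print(d,j)
move_to(at(s,l,.25),down(d))
move_l(at(s,l,.153),.15)
f0=state()["ft_force"]
e=rear-.010
for a in np.linspace(s+.025,e+.004,8):
    move_l(at(a,l,.153),.06); st=state(); print(round(a-rear,3),(st["ft_force"]-f0).round(1),round(st["time"],2))
hold(.3)
im=get_image("scene");cv2.imwrite("pics/s1.png",im["frame"][100:300,280:480].repeat(3,0).repeat(3,1))
E
```

```text
case lat 0.2734343942698844 rear n 0.5984788124058095 foot 0.6074242678935304 0.27088744668959586
162.7 [ 1.47595887e-01 -1.26717577e-02  1.30283712e+00 -4.44089210e-16
  1.85142730e+00 -1.12125848e+00]
-0.085 [ 0.  -1.1 -0.9] 4.28
-0.074 [-0.9  0.2 -1.1] 4.62
-0.062 [ 0.6 -0.1  0.1] 4.96
-0.051 [-0.4 -0.5  0.2] 5.3
-0.04 [ 0.6 -0.9 -0.7] 5.64
-0.029 [ 1.4 -1.2 -0.2] 5.98
-0.017 [ 0.2  0.2 -0.7] 6.33
-0.006 [ 0.6 -0.2 -0.1] 6.67
```

View pics/s1.png

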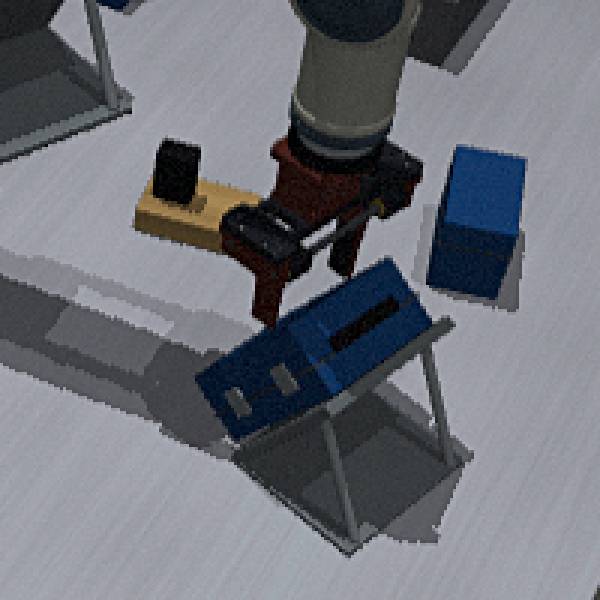

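The view shows the case leaning on the rest, with the gripper just in front of it. I'll retreat, move above the blade and look.

```bash
cat > look.py <<'E'
from m import *
def leaning(im,box_):
    P=pts(im);f=im["frame"].astype(int);z=P[...,2];z[im["depth"]<=0]=-1
    uu,vv=np.meshgrid(np.arange(560),np.arange(420));u0,u1,v0,v1=box_
    m=big((uu>u0)&(uu<u1)&(vv>v0)&(vv<v1)&(z>.02)&(z<.25)&(f[...,0]-f[...,2]>10))
    q=P[m]; A=q@n-FOOT@n; L=q@t if False else q[:,:2]@t; return q,m
def rf(q): # rest frame
    return np.c_[q[:,:2]@n-FOOT@n,q[:,:2]@t-FOOT@t,q[:,2]]
E
sed -i 's/ A=q@n-FOOT@n; L=q@t if False else q\[:,:2\]@t;//' look.py
python3 - <<'E'
from look import *
p=state()["ee_pos"]; p2=p.copy(); p2[:2]-=.09*n; p2[2]+=.07
move_l(list(p2),.2)
g=[.468,-.3054]
_,d,j=bestq([*g,.2],-12.5); print(d,j)
move_to([*g,.2],down(d)); hold(.2)
for k in("wrist","top"):
    im=get_image(k);cv2.imwrite(f"pics/{k}2.png",im["frame"]);np.savez(f"{k}2.npz",**im)
    P=pts(im);f=im["frame"].astype(int);z=P[...,2];z[im["depth"]<=0]=-1
    if k=="wrist":
        W=np.linalg.norm(P[...,:2]-g,axis=-1)<.12
        show("grip top",P,big(W&(z>.055)&(z<.08)))
        show("plate",P,big(W&(f.sum(2)<240)&(z>-.02)&(z<.08)))
    else:
        q,m=leaning(im,(215,300,70,180)); r=rf(q)
        print(r.min(0),r.max(0),len(r)); 
        # top face (normal (sin30,cos30)) & front face
        R=r@np.array([[.5,0,.866]]).T[:, :1]; print("along-case-height pct",np.percentile(R,[5,50,95]))
        top=r[(R[:,0]>np.percentile(R,98)-.008)]
        print("toprect",cv2.minAreaRect((top[:,:2]*1000).astype(np.float32)),len(top))
print(state()["time"])
E
```

```text
-12.5 [-6.39054427e-01 -2.39618176e-02  1.40241229e+00 -4.44089210e-16
  1.76314218e+00  1.14990806e+00]
grip top 1460 z [0.059 0.064 0.066] rect mm [ 466.  -305.8] [27.3 40.5] ang 78.3
plate 6036 z [0.003 0.005 0.066] rect mm [ 491.5 -311.4] [ 70.6 117. ] ang 77.7
[-0.06658224 -0.06286922  0.03152815] [0.08457998 0.06782497 0.18838802] 2110
along-case-height pct [0.01513349 0.12092334 0.1702392 ]
toprect ((49.65217208862305, 2.9978294372558594), (65.58399200439453, 129.3677215576172), 0.5455282926559448) 547
10.0083
```

View pics/wrist2.png

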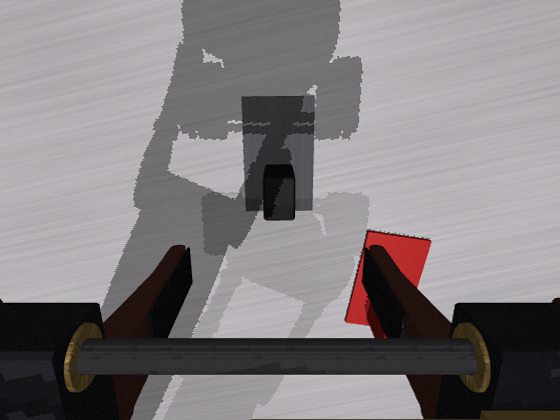

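The wrist view shows the dark blade's grip at (279,190), aligned with the jaws. The red decoy is off to the right at (390,280) and clear of the fingers. The case leans centred, +3 mm laterally, with its rear edge at the foot. Now grasp, carry just above the bench, set down in line with the case and check.

```bash
python3 - <<'E'
from look import *
g=[.466,-.3057]; o=down(-12.2)
move_l([*g,.12],.2,o); move_l([*g,.033],.12)
close(); print("gap",state()["finger_gap"],state()["ft_force"].round(1))
move_l([*g,.045],.08)
f=FOOT+t*.0028-n*.180
print(inverse_kinematics([*f,.045],down(-17.3)))
move_l([*f,.045],.18,down(-17.3))
move_l([*f,.0335],.05); hold(.2); print("gap",state()["finger_gap"],state()["ft_force"].round(1),state()["time"])
for k in("wrist","scene","top"):
    im=get_image(k);cv2.imwrite(f"pics/{k}3.png",im["frame"]);np.savez(f"{k}3.npz",**im)
E
```

```text
gap 0.027906104949264047 [-0.3 -1.   0.9]
[ 2.00556716e-01 -1.14650644e-01  1.76505966e+00 -4.44089210e-16
  1.49118364e+00  2.07329500e+00]
gap 0.027967950455871502 [-0.5  0.  -2.7] 15.8667
```

View pics/wrist3.png

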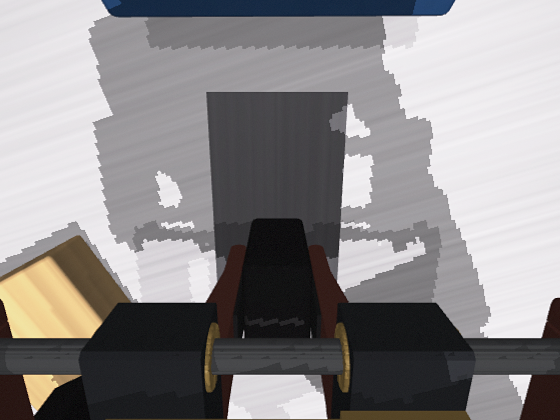

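View pics/scene3.png

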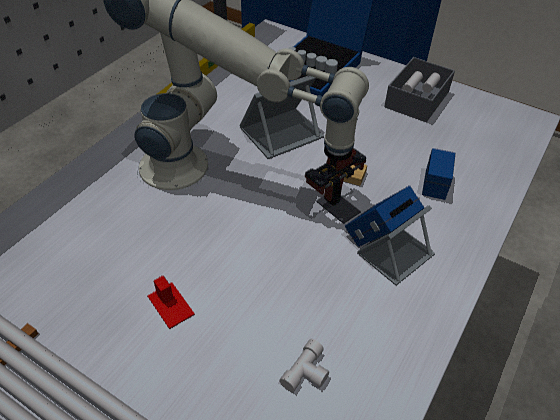

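The wrist view shows the plate centred (front end at x 207–348, row 92) on the case's front edge (105–455, row 15). Now measure the tip and edge from depth, insert, release and check.

```bash
python3 - <<'E'
from look import *
im=dict(np.load("wrist3.npz"));P=pts(im);z=P[...,2];r=rf(P.reshape(-1,3)).reshape(P.shape)
print("plate z, tip row:",z[100:200:30,225:335:50].round(4).tolist(), "tip",r[94,[215,278,340]].round(4).tolist())
print("case edge",r[[4,8,12]][:,[125,280,430]].round(4).tolist())
tip=np.median(r[94:97,215:340,0])
# tool origin at -.180 => tip nominal -.095
f0=state()["ft_force"]; p=FOOT+t*.0028
for a in np.linspace(-.170,-.117,6):
    move_l([*(p+n*a),.0335],.06); print(round(a,3),(state()["ft_force"]-f0).round(1))
hold(.2); gripper_open(); hold(.2)
b=p+n*-.117
move_l([*b,.12],.1)
c=p-n*.22; move_l([*c,.30],.25); hold(.3)
for k in("wrist","scene","top"):
    im=get_image(k);cv2.imwrite(f"pics/{k}4.png",im["frame"]);np.savez(f"{k}4.npz",**im)
P=pts(im);z=P[...,2];z[im["depth"]<=0]=-1
q,m=leaning(im,(215,300,70,180)); print("case",rf(q).min(0),rf(q).max(0),len(q))
W=dict(np.load("wrist4.npz"));P=pts(W);z=P[...,2];z[W["depth"]<=0]=-1
w=(np.linalg.norm(P[...,:2]-b,axis=-1)<.08)&(z>.055)&(z<.075)&(W["frame"].sum(2)<200)
P2=rf(P.reshape(-1,3)).reshape(P.shape);show("grip in rest frame",P2,big(w))
w=(np.linalg.norm(P[...,:2]-b,axis=-1)<.09)&(z>-.01)&(z<.03)&(W["frame"].astype(int).sum(2)<240)
show("plate visible",P2,big(w)); print(state()["time"])
E
```

```text
plate z, tip row: [[0.0056, 0.005, 0.0059], [0.0055, 0.0053, 0.0045], [0.0053, 0.0051, 0.0055], [0.0053, 0.0054, 0.0058]] tip [[-0.0964, 0.0332, 0.0057], [-0.0964, 0.0022, 0.0053], [-0.0964, -0.0285, 0.005]]
case edge [[[-0.0654, 0.0578, 0.0437], [-0.0656, 0.0016, 0.0446], [-0.0652, -0.0531, 0.0428]], [[-0.0665, 0.0584, 0.0427], [-0.0663, 0.0016, 0.0417], [-0.0661, -0.0541, 0.0407]], [[-0.067, 0.0601, 0.0385], [-0.0673, 0.0016, 0.04], [-0.0672, -0.0547, 0.0396]]]
-0.17 [-0.4 -0.3 -0. ]
-0.159 [-0.7 -0.5  0.7]
-0.149 [-0.5  0.5  0.2]
-0.138 [-0.2 -0.4  0.6]
-0.128 [-0. -0.  0.]
-0.117 [-1.  -1.   0.5]
case [-0.06675841 -0.06242362  0.03280737] [0.08473694 0.06756453 0.18695442] 2032
grip in rest frame 1341 z [0.055 0.062 0.069] rect mm [-53.8   2.8] [ 10.2 106. ] ang 0.1
plate visible 3280 z [0.003 0.005 0.007] rect mm [-105.2   16.3] [98.1 85.2] ang 89.4
21.8333
```

View pics/wrist4.png

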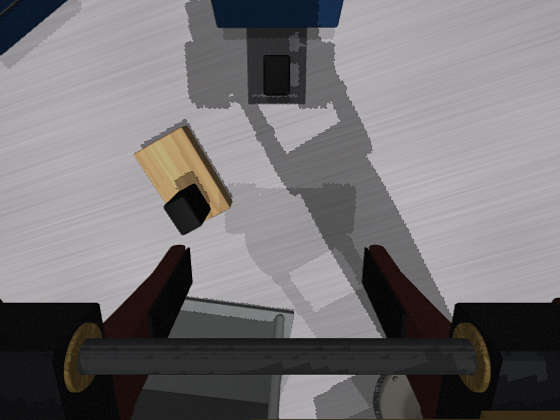

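```bash
python3 - <<'E'
from look import *
W=dict(np.load("wrist4.npz"));P=pts(W);r=rf(P.reshape(-1,3)).reshape(P.shape)
m=np.zeros((420,560),bool);m[45:110,240:315]=1
show("grip",r,big(m&(r[...,2]>.058)&(r[...,2]<.075)))
print("back edge",r[101,[255,278,300]].round(4).tolist())
T=dict(np.load("top4.npz"));P=pts(T);u=np.zeros((420,560),bool);u[165:225,180:225]=1
show("float grip",P,big(u&(P[...,2]>.07)&(P[...,2]<.11)))
job_done(); print(state()["time"])
E
```

```text
grip 1090 z [0.062 0.065 0.066] rect mm [-117.3    3.3] [39.3 27.5] ang 0.1
back edge [[-0.1439, 0.029, 0.0048], [-0.1439, 0.0009, 0.0068], [-0.1439, -0.0259, 0.0061]]
float grip 49 z [0.075 0.089 0.096] rect mm [443.6 248.9] [39.8 11.2] ang 12.8
the job is handed in; nothing more can be done
the job is handed in; nothing more can be done
```

The case is tipped back and leaning on the rest, and the blade is under its raised front and released. I handed the job in shortly after the 21.8 s reading, well inside 56 s. `job_done()` gives no verdict, so the result rests on my own checks.

I pushed the case over with open fingers near the top of its front. I then gripped the dark steel blade, carried it about 12 mm above the bench, set it down in line with the case, slid it straight in and let go.

- **Case:** after release its outline was within about 1.5 mm of where it had been before the blade went in. I estimate its rear edge at about 7 mm in front of the rest's foot. It sits about 3 mm to one side of the rest and is turned about 0.5°.
- **Blade:** it was flat on the bench just before it slid in. After release the visible plate reads 5 mm high at its top face, and the grip is 117 mm in front of the foot, in line with the rest.
- **Blade tip:** this is hidden under the case, so its place is worked out from the grip. It is about 32 mm in front of the foot, roughly 35 mm inside the raised front edge and within 1 mm of the case's middle.
- **Robot:** it stood clear of everything when I handed in.

**Checks that disagreed:**
- **Grip:** one automatic measurement of it picked up the case as well, so I repeated it on a tighter area.
- **Float:** the last top view showed only part of its grip (49 of 126 pixels), with the centre reading about 8 mm off. I take this as the arm blocking the view. The arm never came near it, and it lies undisturbed in the wrist picture.

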